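# Secure the filter plate of a fume extractor with its wing nut

### The job

Push the slotted filter plate of the fume extractor fully home under the red wing nut, then screw the wing nut down clockwise until it comes firmly snug against its stop, feeling for it and not overtightening. The hood covers the back of the nut, so work in short arcs from the open side and shift from one wing to the other; do not lean on the hood, leave the other things on the bench alone, and finish clear of everything.

Things in the scene. Friction and masses are not known exactly. Their poses are not given: they have to be found in the camera images.
- unit: Fume extractor lying flat on the bench, fixed: a white box 250 x 220 x 70 mm high. Origin on the bench directly under the wing nut's stud axis (box spans x -130 to +120 mm, y +-110 mm in its own frame); z up, x from the hood toward the open side with the plate's blue tab.
- hood: Blue motor hood fixed on the unit (same origin and axes), x -129 to -66 mm, top 112 mm above the bench. Its yellow lip (y +-65 mm) reaches over the back of the nut to x = -30 mm, 103 to 109 mm above the bench. The wings pass under the lip, a gripper does not; all beyond x = -30 mm is open from above.
- nut_mid (a point): Red two-winged nut, 80 mm tip to tip. Site on the stud axis at half height of the wings; x axis along the wings, z up. Wings: upright blades 8 mm thick, 12 to 40 mm off the axis, from 8 mm below to 8 mm above the point. Hub radius 12 mm, top 2 mm above the point. Turns clockwise (from above) to tighten, sinking 3 mm per turn; at its stop the point is 86 mm above the bench.
- stud_top (a point): Top of the 10 mm upright stud, 102 mm above the bench, on the nut axis. At the start the nut is 3.4 to 4.6 rad short of its stop; the wing direction at the stop differs each time and must be felt. Running drag about 0.1 Nm; at the stop the torque climbs by 2.5 Nm per rad. Snug is 0.25 to 0.6 Nm: 9 to 20 N pushed square on a wing 28 to 30 mm off the axis.
- collar_top (a point): Top of the black rubber bush around the stud, 15 mm across, under the nut's hub in the plate's slot. 72 mm above the bench when free. The stud twists 0.4 rad per Nm in this bush and springs back; the bush bulges up 2 mm per Nm of torque on the nut: 0.2 mm while the nut runs down, 0.5 mm at 0.25 Nm. Beyond 1.3 mm (0.65 Nm) the nut is overtightened and the bush torn.
- plate (a joint): Slide of the aluminium slotted plate on the unit's top, m: grows as it is pushed along the unit's -x direction under the nut; 0.030 is home at its end stop, at the start 0 to 0.010. About 3 N of friction. It stays where it is left. Plate top 74 mm above the bench.
- tab (a point): Centre of the upright blue tab on the plate's outer end, 5 mm thick in the unit's x, 60 mm wide in its y, its top 15 mm above the point and 100 mm above the bench. Push it toward the nut from its far side. With the plate home the tab stands 67.5 mm from the nut axis.
- reel: Loose reel of solder, green, 52 mm across, 40 mm high, beside the unit; origin under its centre. Leave alone.
- driver: Loose screwdriver lying on the bench beside the unit. Leave alone.
- tipcup: Loose black tip-cleaning cup, 60 mm across, 45 mm high, on the bench; origin under its centre. Leave alone.

How it is judged:
By the outcome, as a careful person would: the job done as asked, in the order asked, and still so for the second after the job is handed in, with the robot touching nothing.
It also fails if it takes over 72 s, if anything falls off the work surface, if the arm or the gripper's body presses on something with over 40 N, if the wrist force passes 120 N, or if a joint passes its speed limit or range.

### The arm

A 7-joint arm with a two-finger parallel gripper is mounted at the origin on the work surface. World frame = base frame: x ahead of the robot, y to its left, z up, the work surface at z = 0. Lengths are in mm, angles in rad, forces in N, time in s.
With the tool pointing down it reaches from about 400 to 875 mm from the base axis. Payload 4.4 kg.
Tool frame: the origin (TCP) lies midway between the tips of the shut fingers; the grasp point (between the pads) lies 19 mm behind it; z points along the fingers, y is the line along which they close (so a half turn about z gives the same grasp; the last joint's range is limited). The gripper opens to 85 mm and grips with 20 to 120 N. Pads are 22 mm wide; open, the fingers measure 114 mm over their backs; the gripper's body (76 mm by 85 mm) begins 54 mm behind the grasp point. The pads swing forward as they close: fully open they stand 13 mm farther back than shut.
Start: joints at [1.066, 0.628, 0.038, 1.517, -0.027, 0.996, -0.02], TCP at [276.183, -588.422, 231.313] pointing down, gripper open.
Joint ranges: [-3.06, 3.06], [-0.37, 2.12], [-1.25, 1.32], [0.18, 2.47], [-1.1, 4.24], [0.23, 1.98], [-2.94, 2.94]. Speed limits (rad/s): [2.57, 2.57, 3.14, 3.14, 3.14, 3.14, 3.14].

### API

Orientations are given as [roll, pitch, yaw] about the fixed x, y, z axes, in that order (R = Rz(yaw) Ry(pitch) Rx(roll)).
In Python, from cell import read_state, get_image, finish_job gives the robot as it stands.
- The arm moves only by the tool send_rows, never from a script. Its argument "series" is a list of rows, each an object of numbers: "ax", "ay", "az": the turn, a rotation vector about the tool's x, y, z in rad; "dx", "dy", "dz": the shift along the tool's x, y, z in cm; "hand": the closure, from 0 (fully open) to 1 (shut). In form: [{"ax": .., "ay": .., "az": .., "dx": .., "dy": .., "dz": .., "hand": ..}, ...]. A call has 1 to 10 rows; each row is the pose to reach, as a shift and turn from the pose commanded when the call began, along the tool's axes at that moment; what a row does not reach only later rows make up. A row lasts 1/10 s, in which the tool goes at most 50 mm and 8.59 degrees, less where a joint would pass 70% of its speed; a pose out of reach is approached as far as the arm can. A call with a gripper value outside its range is refused whole. The fingers move at their own pace and stop on an object; the grip force is fixed at half the most. Time passes only in rows, so rows that repeat a pose let the fingers close. It gives the time, the measured TCP pose, the force, the opening and the grip force at its end, in the units of the state.
- read_state(): the state, without advancing time (a new reading comes with each control period).
- get_image(name): name is "scene" or "top" or "wrist"; returns a dict with "pixels" (400x640x3 uint8, red, green, blue), "mtx" (3x3 intrinsics, pixels), "R" (3x3) and "t" (3): a world point X has camera coordinates R X + t. Camera axes: x right, y down, z forward; pixel columns grow to the right and rows downward; lengths in mm; the calibration is good to about 2 mm. A picture is of the moment at which its call begins. There is no depth.
- finish_job(): hands the job in; it is judged then, once.
The state is a dict: "clock": time; "qpos": joint angles; "qd": joint speeds; "tau": joint torques, N m; "eef_pos": TCP position; "tool_rot": TCP orientation; "force": force on the tool from outside, world axes, zero at the start; "torque": the same for the moment, N m; "width": finger opening in mm; "gripper_force": force on a finger pad.
Only numpy, scipy, OpenCV 4.12 (cv2) and the standard library are available. Lean on these libraries where they do the work, as an engineer would, in place of code of your own. Each camera call takes 0.05 s, during which the arm holds its last target. There are 200 camera calls.

## Working session

There is one attempt and no reset: what is moved stays moved. The work goes in short steps, Python scripts to look and compute and a tool call to move; the robot and the scene stay as the last step left them, time stands still between calls to the robot, and variables do not carry over. Pictures are saved under pics/ and viewed, at most 10 in all, crops included, and the job is handed in when it is done.

Besides the shell and the picture viewer there is one more tool, called after ">>>" by a JSON object that holds its "op" and its "data". send_rows: Moves the arm, as the interface text tells. Its arguments: {"type":"object","properties":{"series":{"type":"array","items":{"type":"object","properties":{"ax":{"type":"number"},"ay":{"type":"number"},"az":{"type":"number"},"dx":{"type":"number"},"dy":{"type":"number"},"dz":{"type":"number"},"hand":{"type":"number"}}}}},"required":["series"]}

```bash
mkdir -p pics; ls; cat > h.py <<'E'
import numpy as np, cv2, json
from cell import read_state, get_image, finish_job
def snap(n,f):
    d=get_image(n); cv2.imwrite(f'pics/{f}.png',cv2.cvtColor(np.array(d['pixels'],np.uint8),cv2.COLOR_RGB2BGR))
    np.savez(f'pics/{f}.npz',**{k:np.array(d[k]) for k in('mtx','R','t','pixels')}); return d
def ray(d,u,v,z):
    K,R,t=[np.array(d[k],float) for k in('mtx','R','t')]
    r=R.T@np.linalg.inv(K)@[u,v,1]; c=-R.T@t
    return c+r*(z-c[2])/r[2]
def proj(d,X):
    K,R,t=[np.array(d[k],float) for k in('mtx','R','t')]
    p=K@(R@np.array(X,float)+t); return p[:2]/p[2]
E
python3 - <<'E'
from h import *
for n in('scene','top'): 
    d=snap(n,n+'0'); print(n,-np.array(d['R']).T@np.array(d['t']))
s=read_state(); print({k:np.round(v,3).tolist() for k,v in s.items()})
E
```

```text
pics
scene [999.09893305 135.46915543 772.4716437 ]
top [525.96861175  20.20148743 819.92821786]
{'clock': 0.1, 'qpos': [1.066, 0.629, 0.038, 1.518, -0.027, 0.996, -0.02], 'qd': [-0.001, -0.001, -0.001, -0.002, -0.001, 0.0, 0.0], 'tau': [0.004, -56.454, 1.231, -19.398, 0.011, 0.005, -0.0], 'eef_pos': [275.958, -587.879, 230.45], 'tool_rot': [-3.14, 0.0, 0.439], 'force': [0.407, 0.665, 0.394], 'torque': [-0.058, 0.009, -0.007], 'gripper_force': 0.0, 'width': 84.997}
```

View pics/top0.png

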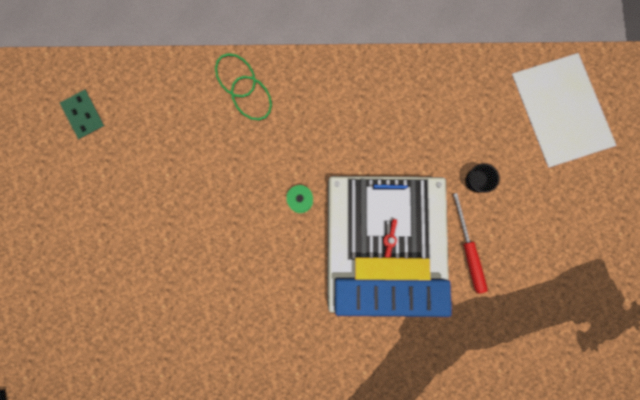

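View pics/scene0.png

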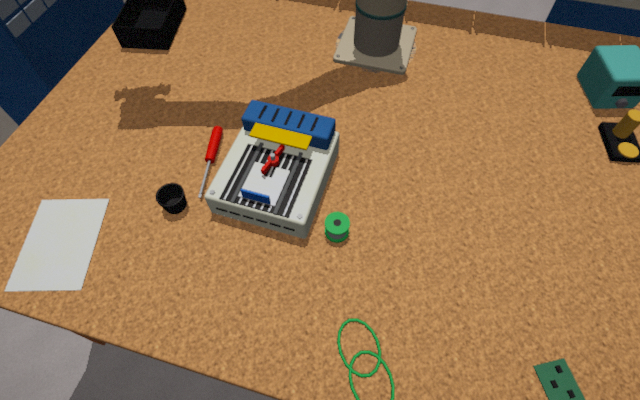

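The top view shows the unit around (390,245): nut at (391,240), blue tab at (390,186), and the yellow lip at (393,268). The open side faces up, away from the robot. I'll take enlarged crops and colour fits.

```bash
python3 - <<'E'
from h import *
T=dict(np.load('pics/top0.npz'));S=dict(np.load('pics/scene0.npz'))
a=cv2.resize(T['pixels'][165:325,320:460],None,fx=3.5,fy=3.5,interpolation=cv2.INTER_CUBIC)
b=cv2.resize(S['pixels'][95:235,200:350],None,fx=4,fy=4,interpolation=cv2.INTER_CUBIC)
a=a[:,:,::-1];b=b[:,:,::-1]
cv2.imwrite('pics/c_top.png',a);cv2.imwrite('pics/c_sc.png',b)
for n,D,z in(('top',T,0),('scene',S,0)):
    p=D['pixels'].astype(int);r,g,bl=p[...,0],p[...,1],p[...,2]
    for c,m,z in(('yel',(r>150)&(g>120)&(bl<60),109),('red',(r>130)&(g<60)&(bl<60),94),('blue',(bl>90)&(r<60)&(g<110),100)):
        k,l,st,ce=cv2.connectedComponentsWithStats(m.astype(np.uint8))
        for i in range(1,k):
            if st[i,4]>25:
                ys,xs=np.where(l==i);rc=cv2.minAreaRect(np.c_[xs,ys].astype(np.float32))
                print(n,c,st[i].tolist(),np.round(ce[i],1),np.round(ray(D,*ce[i],z),1), [np.round(ray(D,*q,z)[:2],1).tolist() for q in cv2.boxPoints(rc)])
E
```

```text
top yel [355, 258, 75, 21, 1481] [391.5 268.3] [ 482.8 -110.3  109. ] [[467.1, -46.9], [501.2, -47.7], [499.5, -175.8], [465.4, -174.4]]
top red [384, 220, 11, 21, 42] [390.2 230. ] [ 549.1 -113.    94. ] [[532.2, -100.0], [567.2, -117.8], [563.3, -125.8], [528.3, -108.0]]
top red [384, 242, 6, 15, 27] [386.7 249.1] [ 515.5 -105.7   94. ] [[528.0, -101.1], [528.6, -109.6], [503.8, -110.7], [503.3, -102.3]]
top red [465, 242, 22, 51, 423] [475.2 266.5] [ 483. -261.   94.] [[523.3, -244.0], [527.5, -262.3], [441.6, -279.1], [437.5, -261.1]]
top blue [374, 184, 30, 4, 67] [388.1 186.1] [ 627.3 -110.7  100. ] [[625.9, -85.4], [631.3, -85.6], [630.7, -137.4], [625.2, -137.2]]
top blue [335, 279, 116, 37, 3267] [393.  297.5] [ 432.1 -113.   100. ] [[405.4, -11.3], [465.5, -13.0], [460.6, -213.9], [400.5, -210.3]]
scene yel [628, 109, 12, 12, 101] [634.1 114.3] [215.1 611.7 109. ] [[202.0, 600.6], [195.4, 623.8], [230.1, 620.0], [236.5, 597.3]]
scene yel [249, 123, 63, 26, 811] [280.5 135.5] [ 483.  -110.7  109. ] [[499.8, -176.1], [462.3, -183.4], [465.9, -47.8], [502.4, -43.7]]
scene yel [619, 142, 20, 15, 207] [628.3 149.3] [322.2 589.6 109. ] [[331.4, 566.0], [296.6, 579.8], [312.4, 613.7], [346.3, 599.4]]
scene red [205, 126, 18, 33, 296] [213.5 141.9] [ 527.7 -248.8   94. ] [[572.2, -251.2], [481.8, -269.0], [483.7, -246.9], [573.6, -230.4]]
scene red [275, 145, 7, 9, 30] [278.2 149.5] [ 509.1 -108.3   94. ] [[518.5, -114.3], [496.5, -109.0], [500.0, -102.2], [521.9, -107.6]]
scene red [261, 155, 18, 16, 83] [269.9 161.8] [ 544.5 -114.    94. ] [[555.6, -139.0], [516.9, -113.5], [533.1, -96.9], [570.9, -122.4]]
scene blue [242, 101, 93, 39, 1649] [289.1 119.3] [ 426.9 -111.2  100. ] [[454.8, -212.8], [391.7, -226.2], [398.9, -14.6], [459.3, -9.2]]
scene blue [240, 189, 29, 9, 43] [253.4 193.4] [ 629.7 -116.3  100. ] [[631.1, -144.9], [627.4, -145.5], [628.8, -86.1], [632.5, -85.7]]
```

View pics/c_top.png

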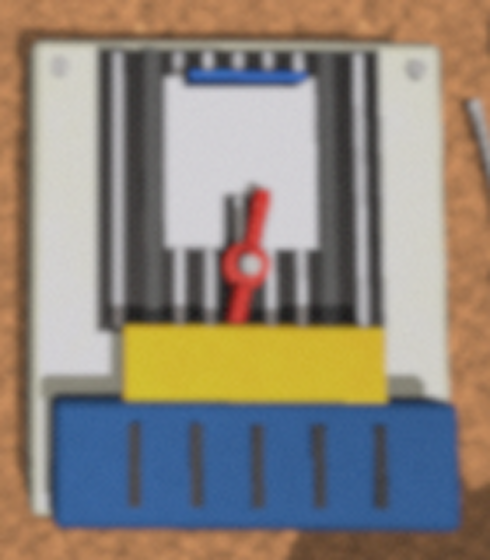

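View pics/c_sc.png

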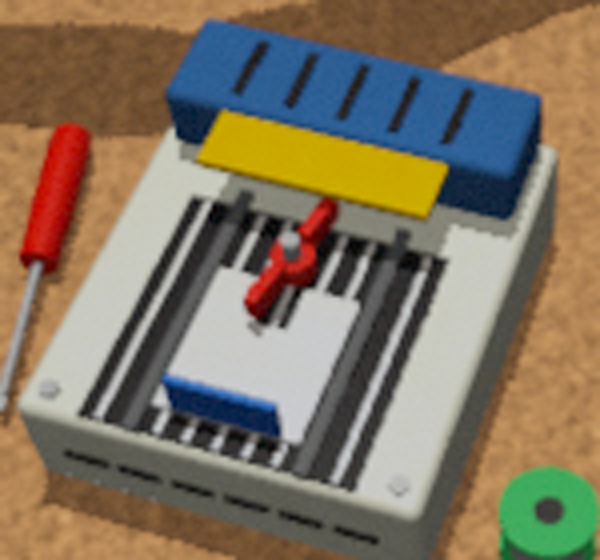

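The crops show the stud top at about (250,265) in the top crop and (291,240) in the scene crop. One wing points to the open side, slightly to the right, and the tab stands about 97 mm from the axis, so the plate is out. I'll triangulate these points and check them.

```bash
python3 - <<'E'
from h import *
T=dict(np.load('pics/top0.npz'));S=dict(np.load('pics/scene0.npz'))
ct=lambda u,v:((u+.5)/3.5-.5+320,(v+.5)/3.5-.5+165)
cs=lambda u,v:((u+.5)/4-.5+200,(v+.5)/4-.5+95)
f=lambda a:np.round(a,1).tolist()
print('stud',f(ray(T,*ct(250,265),102)),f(ray(S,*cs(291,240),102)))
print('hub',f(ray(T,*ct(245,264),90)))
print('wingtips top', [f(ray(T,*ct(*q),96)) for q in((262,190),(236,318))],'sc',[f(ray(S,*cs(*q),96)) for q in((255,300),(327,208))])
print('tab ends T',[f(ray(T,*ct(*q),100)) for q in((187,73),(305,74))],'S',[f(ray(S,*cs(*q),100)) for q in((165,378),(278,405))])
print('box T',[f(ray(T,*ct(*q),70)) for q in((33,43),(438,46))],'S',[f(ray(S,*cs(*q),70)) for q in((24,405),(425,522),(556,150))])
print('lip T',[f(ray(T,*ct(*q),109)) for q in((123,325),(386,325))],'S',[f(ray(S,*cs(*q),109)) for q in((197,160),(432,217))])
E
```

```text
stud [530.7, -112.4, 102.0] [531.0, -112.5, 102.0]
hub [531.4, -112.1, 90.0]
wingtips top [[568.6, -120.9, 96.0], [504.3, -105.6, 96.0]] sc [[568.2, -119.2, 96.0], [501.5, -103.6, 96.0]]
tab ends T [[628.6, -83.8, 100.0], [627.4, -144.1, 100.0]] S [[627.2, -143.7, 100.0], [626.6, -84.8, 100.0]]
box T [[650.0, -6.6, 70.0], [645.8, -222.5, 70.0]] S [[645.6, -219.1, 70.0], [653.4, -2.7, 70.0], [407.6, -2.4, 70.0]]
lip T [[502.0, -47.4, 109.0], [500.3, -177.5, 109.0]] S [[499.2, -176.2, 109.0], [501.8, -44.8, 109.0]]
```

>>> {"op": "send_rows", "data": {"series": [{"hand": 1},{"hand": 1},{"hand": 1},{"hand": 1}]}}

```text
invalid input at $.series[0]: expected keys ax, ay, az, dx, dy, dz, hand
```

```bash
cat >> h.py <<'E'
def rows(targets,cmd):
    """targets [(x,y,z,yaw)], cmd the commanded (x,y,z,yaw), tool down -> dx,dy,dz (cm), az"""
    c,s=np.cos(cmd[3]),np.sin(cmd[3])
    for t in targets:
        d=np.array(t[:3])-cmd[:3]
        print('dx %.2f dy %.2f dz %.2f az %.3f'%((c*d[0]+s*d[1])/10,(s*d[0]-c*d[1])/10,-d[2]/10,cmd[3]-t[3]))
E
python3 -c "
from h import *
rows([(645,-114,231.3,-.016)],(276.183,-588.422,231.313,.439))"
```

```text
dx 53.55 dy -27.27 dz 0.00 az 0.455
```

>>> {"op": "send_rows", "data": {"series": [{"ax": 0,"ay": 0,"az": 0,"dx": 0,"dy": 0,"dz": 0,"hand": 1},{"ax": 0,"ay": 0,"az": 0,"dx": 5,"dy": -2.5,"dz": 0,"hand": 1},{"ax": 0,"ay": 0,"az": 0.455,"dx": 53.55,"dy": -27.27,"dz": 0,"hand": 1},{"ax": 0,"ay": 0,"az": 0.455,"dx": 53.55,"dy": -27.27,"dz": 0,"hand": 1},{"ax": 0,"ay": 0,"az": 0.455,"dx": 53.55,"dy": -27.27,"dz": 0,"hand": 1},{"ax": 0,"ay": 0,"az": 0.455,"dx": 53.55,"dy": -27.27,"dz": 0,"hand": 1},{"ax": 0,"ay": 0,"az": 0.455,"dx": 53.55,"dy": -27.27,"dz": 0,"hand": 1},{"ax": 0,"ay": 0,"az": 0.455,"dx": 53.55,"dy": -27.27,"dz": 0,"hand": 1},{"ax": 0,"ay": 0,"az": 0.455,"dx": 53.55,"dy": -27.27,"dz": 0,"hand": 1},{"ax": 0,"ay": 0,"az": 0.455,"dx": 53.55,"dy": -27.27,"dz": 0,"hand": 1}]}}

```text
clock: 1.1
eef_pos: [553.5, -231.5, 231.3]
tool_rot: [3.142, -0.0, -0.016]
force: [1.0, -0.8, 0.1]
width: 0.1
gripper_force: 0.0
```

>>> {"op": "send_rows", "data": {"series": [{"ax": 0,"ay": 0,"az": 0,"dx": 8.9,"dy": -11.8,"dz": 0,"hand": 1},{"ax": 0,"ay": 0,"az": 0,"dx": 8.9,"dy": -11.8,"dz": 0,"hand": 1},{"ax": 0,"ay": 0,"az": 0,"dx": 8.9,"dy": -11.8,"dz": 0,"hand": 1},{"ax": 0,"ay": 0,"az": 0,"dx": 8.9,"dy": -11.8,"dz": 0,"hand": 1},{"ax": 0,"ay": 0,"az": 0,"dx": 8.9,"dy": -11.8,"dz": 0,"hand": 1},{"ax": 0,"ay": 0,"az": 0,"dx": 8.9,"dy": -11.8,"dz": 0,"hand": 1}]}}

```text
clock: 1.7
eef_pos: [642.5, -118.3, 231.1]
tool_rot: [3.14, 0.001, -0.018]
force: [0.3, 0.4, -0.3]
width: -0.1
gripper_force: 0.0
```

>>> {"op": "send_rows", "data": {"series": [{"ax": 0,"ay": 0,"az": 0,"dx": 0.5,"dy": -0.4,"dz": 0,"hand": 1},{"ax": 0,"ay": 0,"az": 0,"dx": 0.5,"dy": -0.4,"dz": 4,"hand": 1},{"ax": 0,"ay": 0,"az": 0,"dx": 0.5,"dy": -0.4,"dz": 8,"hand": 1},{"ax": 0,"ay": 0,"az": 0,"dx": 0.5,"dy": -0.4,"dz": 12,"hand": 1},{"ax": 0,"ay": 0,"az": 0,"dx": 0.5,"dy": -0.4,"dz": 13.5,"hand": 1},{"ax": 0,"ay": 0,"az": 0,"dx": 0.5,"dy": -0.4,"dz": 14.7,"hand": 1},{"ax": 0,"ay": 0,"az": 0,"dx": 0.5,"dy": -0.4,"dz": 14.7,"hand": 1},{"ax": 0,"ay": 0,"az": 0,"dx": 0.5,"dy": -0.4,"dz": 14.7,"hand": 1},{"ax": 0,"ay": 0,"az": 0,"dx": 0.5,"dy": -0.4,"dz": 14.7,"hand": 1}]}}

```text
clock: 2.6
eef_pos: [649.9, -113.1, 86.3]
tool_rot: [3.141, -0.003, -0.016]
force: [-0.0, 0.1, -0.1]
width: -0.2
gripper_force: 0.0
```

```bash
python3 - <<'E'
from h import *
d=snap('top','t1');S=snap('scene','s1')
a=cv2.resize(d['pixels'][165:265,320:460],None,fx=3,fy=3);b=cv2.resize(S['pixels'][95:235,200:350],None,fx=2.8,fy=2.8)
h=max(len(a),len(b));o=np.zeros((h,a.shape[1]+b.shape[1],3),np.uint8);o[:len(a),:a.shape[1]]=a;o[:len(b),a.shape[1]:]=b
cv2.imwrite('pics/m1.png',o[:,:,::-1]);s=read_state();print(s['eef_pos'],s['tool_rot'],s['force'])
E
```

```text
[ 649.48497837 -112.93141855   85.88354839] [ 3.14130387e+00 -2.63924356e-03 -1.62368832e-02] [ 0.80194967  0.41560505 -0.2645642 ]
```

View pics/m1.png

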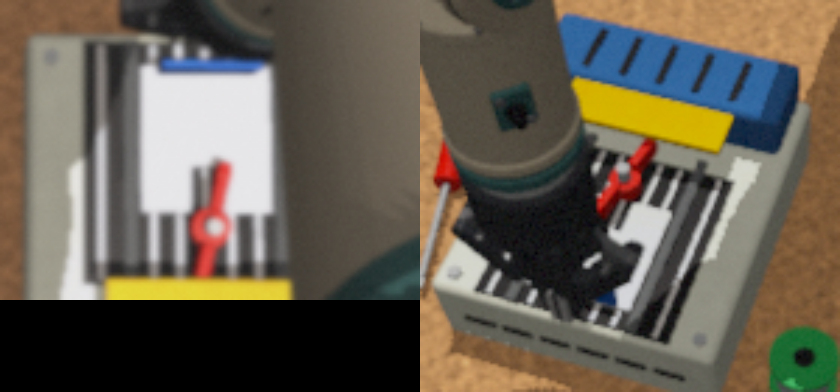

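The hand is behind the blue tab (tab at (215,65) on the left, fingers at (570,290) on the right) and touches nothing. Pushing now.

>>> {"op": "send_rows", "data": {"series": [{"ax": 0,"ay": 0,"az": 0,"dx": -0.4,"dy": 0,"dz": 0.2,"hand": 1},{"ax": 0,"ay": 0,"az": 0,"dx": -0.8,"dy": 0,"dz": 0.2,"hand": 1},{"ax": 0,"ay": 0,"az": 0,"dx": -1.2,"dy": 0,"dz": 0.2,"hand": 1},{"ax": 0,"ay": 0,"az": 0,"dx": -1.6,"dy": 0,"dz": 0.2,"hand": 1},{"ax": 0,"ay": 0,"az": 0,"dx": -2.0,"dy": 0,"dz": 0.2,"hand": 1},{"ax": 0,"ay": 0,"az": 0,"dx": -2.4,"dy": 0,"dz": 0.2,"hand": 1},{"ax": 0,"ay": 0,"az": 0,"dx": -2.8,"dy": 0,"dz": 0.2,"hand": 1},{"ax": 0,"ay": 0,"az": 0,"dx": -3.1,"dy": 0,"dz": 0.2,"hand": 1},{"ax": 0,"ay": 0,"az": 0,"dx": -3.3,"dy": 0,"dz": 0.2,"hand": 1},{"ax": 0,"ay": 0,"az": 0,"dx": -3.3,"dy": 0,"dz": 0.2,"hand": 1}]}}

```text
clock: 3.7
eef_pos: [615.1, -112.1, 82.5]
tool_rot: [-3.141, 0.001, -0.016]
force: [2.9, 0.7, 1.3]
width: 0.0
gripper_force: 1.0
```

Sliding at about 3 N. I'll creep to the end stop.

>>> {"op": "send_rows", "data": {"series": [{"ax": 0,"ay": 0,"az": 0,"dx": -0.1,"dy": 0,"dz": 0,"hand": 1},{"ax": 0,"ay": 0,"az": 0,"dx": -0.2,"dy": 0,"dz": 0,"hand": 1},{"ax": 0,"ay": 0,"az": 0,"dx": -0.3,"dy": 0,"dz": 0,"hand": 1},{"ax": 0,"ay": 0,"az": 0,"dx": -0.3,"dy": 0,"dz": 0,"hand": 1}]}}

```text
clock: 4.1
eef_pos: [612.5, -112.1, 82.4]
tool_rot: [-3.141, -0.0, -0.016]
force: [2.6, 0.9, 1.1]
width: -0.2
gripper_force: 1.4
```

>>> {"op": "send_rows", "data": {"series": [{"ax": 0,"ay": 0,"az": 0,"dx": -0.1,"dy": 0,"dz": 0,"hand": 1},{"ax": 0,"ay": 0,"az": 0,"dx": -0.2,"dy": 0,"dz": 0,"hand": 1},{"ax": 0,"ay": 0,"az": 0,"dx": -0.2,"dy": 0,"dz": 0,"hand": 1}]}}

```text
clock: 4.4
eef_pos: [612.5, -112.2, 82.5]
tool_rot: [3.141, -0.004, -0.016]
force: [7.2, 0.3, -2.2]
width: 0.1
gripper_force: 3.4
```

>>> {"op": "send_rows", "data": {"series": [{"ax": 0,"ay": 0,"az": 0,"dx": -0.1,"dy": 0,"dz": 0,"hand": 1},{"ax": 0,"ay": 0,"az": 0,"dx": -0.3,"dy": 0,"dz": 0,"hand": 1},{"ax": 0,"ay": 0,"az": 0,"dx": -0.3,"dy": 0,"dz": 0,"hand": 1}]}}

```text
clock: 4.7
eef_pos: [612.4, -112.2, 82.6]
tool_rot: [3.141, -0.01, -0.016]
force: [12.7, 0.1, -6.4]
width: 0.4
gripper_force: 6.2
```

>>> {"op": "send_rows", "data": {"series": [{"ax": 0,"ay": 0,"az": 0,"dx": 0.6,"dy": 0,"dz": 0,"hand": 1},{"ax": 0,"ay": 0,"az": 0,"dx": 1.5,"dy": 0,"dz": 0,"hand": 1},{"ax": 0,"ay": 0,"az": 0,"dx": 1.5,"dy": 0,"dz": -3,"hand": 1},{"ax": 0,"ay": 0,"az": 0,"dx": 1.5,"dy": 0,"dz": -6,"hand": 1},{"ax": 0,"ay": 0,"az": 0,"dx": 1.5,"dy": 0,"dz": -6,"hand": 1},{"ax": 0,"ay": 0,"az": 0,"dx": 1.5,"dy": 0,"dz": -6,"hand": 1},{"ax": 0,"ay": 0,"az": 0,"dx": 1.5,"dy": 0,"dz": -6,"hand": 1}]}}

```text
clock: 5.4
eef_pos: [621.0, -112.3, 141.0]
tool_rot: [-3.141, 0.003, -0.016]
force: [-0.1, -0.5, 0.5]
width: -0.0
gripper_force: 0.0
```

```bash
python3 - <<'E'
from h import *
s=read_state();p=s['eef_pos'];print(p,s['tool_rot'],s['force'])
rows([(563.8,-97.9,p[2],1.36)],(*p,s['tool_rot'][2]))
E
```

```text
[ 621.0255541  -112.33389746  141.02340541] [-3.14127539  0.00345102 -0.01649791] [-0.11354537 -0.47143876  0.48693032]
dx -5.75 dy -1.35 dz -0.00 az -1.376
```

>>> {"op": "send_rows", "data": {"series": [{"ax": 0,"ay": 0,"az": -1.376,"dx": -5.75,"dy": -1.35,"dz": 0,"hand": 1},{"ax": 0,"ay": 0,"az": -1.376,"dx": -5.75,"dy": -1.35,"dz": 0,"hand": 1},{"ax": 0,"ay": 0,"az": -1.376,"dx": -5.75,"dy": -1.35,"dz": 0,"hand": 1},{"ax": 0,"ay": 0,"az": -1.376,"dx": -5.75,"dy": -1.35,"dz": 0,"hand": 1},{"ax": 0,"ay": 0,"az": -1.376,"dx": -5.75,"dy": -1.35,"dz": 0,"hand": 1},{"ax": 0,"ay": 0,"az": -1.376,"dx": -5.75,"dy": -1.35,"dz": 0,"hand": 1},{"ax": 0,"ay": 0,"az": -1.376,"dx": -5.75,"dy": -1.35,"dz": 0,"hand": 1},{"ax": 0,"ay": 0,"az": -1.376,"dx": -5.75,"dy": -1.35,"dz": 0,"hand": 1},{"ax": 0,"ay": 0,"az": -1.376,"dx": -5.75,"dy": -1.35,"dz": 0,"hand": 1},{"ax": 0,"ay": 0,"az": -1.376,"dx": -5.75,"dy": -1.35,"dz": 0,"hand": 1}]}}

```text
clock: 6.4
eef_pos: [564.0, -98.0, 141.0]
tool_rot: [-3.138, -0.0, 1.361]
force: [-0.1, -0.1, 0.1]
width: 0.0
gripper_force: 0.0
```

```bash
python3 - <<'E'
from h import *
s=read_state();p=s['eef_pos'];print(p,s['tool_rot'],s['force'],s['qpos'])
rows([(563.8,-97.9,81,1.36)],(*p,s['tool_rot'][2]))
T=snap('top','t2');S=snap('scene','s2')
b=S['pixels'][95:235,180:350];W=snap('wrist','w2')
o=np.hstack([cv2.resize(b,(400,330)),cv2.resize(W['pixels'],(400,330))])
cv2.imwrite('pics/m2.png',o[:,:,::-1])
E
```

```text
[564.00250567 -98.04639049 140.95999184] [-3.13839486e+00 -2.84409737e-04  1.36125814e+00] [-0.12363174 -0.09514062  0.14985936] [ 0.28821336  0.64415275 -0.25590597  1.81766344  0.23363308  0.71236704
 -0.30623856]
dx 0.01 dy -0.02 dz 6.00 az 0.001
```

View pics/m2.png

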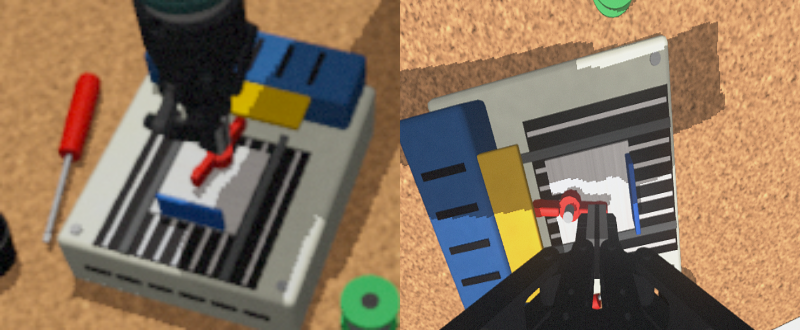

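The left panel shows the plate home under the nut. In the wrist view the shut fingers (590,240) stand beside the open wing (590,205). Descending beside the wing.

>>> {"op": "send_rows", "data": {"series": [{"ax": 0,"ay": 0,"az": 0,"dx": 0,"dy": 0,"dz": 2,"hand": 1},{"ax": 0,"ay": 0,"az": 0,"dx": 0,"dy": 0,"dz": 4,"hand": 1},{"ax": 0,"ay": 0,"az": 0,"dx": 0,"dy": 0,"dz": 5,"hand": 1},{"ax": 0,"ay": 0,"az": 0,"dx": 0,"dy": 0,"dz": 6,"hand": 1},{"ax": 0,"ay": 0,"az": 0,"dx": 0,"dy": 0,"dz": 6,"hand": 1},{"ax": 0,"ay": 0,"az": 0,"dx": 0,"dy": 0,"dz": 6,"hand": 1}]}}

```text
clock: 7.15
eef_pos: [565.5, -97.9, 82.6]
tool_rot: [3.141, -0.0, 1.36]
force: [0.7, 0.1, 1.2]
width: 0.2
gripper_force: 0.0
```

```bash
cat >> h.py <<'E'
N=np.array([531.,-112.4])
def pose(phi,r=29,off=15,z=81):
    e=np.array([np.cos(phi),np.sin(phi)]);n=np.array([-e[1],e[0]])
    return (*(N+r*e+off*n),z,phi+np.pi/2)
def tq():
    s=read_state();p=np.array(s['eef_pos']);d=p[:2]-N;F=s['force']
    print('t %.1f'%s['clock'],np.round(p,1),'yaw %.3f'%s['tool_rot'][2],'F',np.round(F,1),'M',np.round(s['torque'],2),'nut Nm: rxF %.3f  +Mz %.3f'%((d[0]*F[1]-d[1]*F[0])/1e3,(d[0]*F[1]-d[1]*F[0])/1e3+s['torque'][2]))
    return s
E
python3 - <<'E'
from h import *
s=tq();p=s['eef_pos']
rows([pose(f) for f in -.21-.11*np.arange(0,10)],(*p,s['tool_rot'][2]))
E
```

```text
t 7.2 [565.5 -97.9  82.6] yaw 1.360 F [0.7 0.1 1.2] M [ 0.07  0.01 -0.01] nut Nm: rxF -0.007  +Mz -0.016
dx -0.64 dy -0.17 dz 0.16 az -0.001
dx -0.97 dy -0.02 dz 0.16 az 0.109
dx -1.31 dy 0.09 dz 0.16 az 0.219
dx -1.66 dy 0.16 dz 0.16 az 0.329
dx -2.02 dy 0.20 dz 0.16 az 0.439
dx -2.38 dy 0.19 dz 0.16 az 0.549
dx -2.73 dy 0.14 dz 0.16 az 0.659
dx -3.08 dy 0.06 dz 0.16 az 0.769
dx -3.42 dy -0.06 dz 0.16 az 0.879
dx -3.74 dy -0.22 dz 0.16 az 0.989
```

>>> {"op": "send_rows", "data": {"series": [{"ax": 0,"ay": 0,"az": 0,"dx": -0.64,"dy": -0.17,"dz": 0.1,"hand": 1},{"ax": 0,"ay": 0,"az": 0.109,"dx": -0.97,"dy": -0.02,"dz": 0.1,"hand": 1},{"ax": 0,"ay": 0,"az": 0.219,"dx": -1.31,"dy": 0.09,"dz": 0.1,"hand": 1},{"ax": 0,"ay": 0,"az": 0.329,"dx": -1.66,"dy": 0.16,"dz": 0.1,"hand": 1},{"ax": 0,"ay": 0,"az": 0.439,"dx": -2.02,"dy": 0.2,"dz": 0.1,"hand": 1},{"ax": 0,"ay": 0,"az": 0.549,"dx": -2.38,"dy": 0.19,"dz": 0.1,"hand": 1},{"ax": 0,"ay": 0,"az": 0.659,"dx": -2.73,"dy": 0.14,"dz": 0.1,"hand": 1},{"ax": 0,"ay": 0,"az": 0.769,"dx": -3.08,"dy": 0.06,"dz": 0.1,"hand": 1},{"ax": 0,"ay": 0,"az": 0.879,"dx": -3.42,"dy": -0.06,"dz": 0.1,"hand": 1},{"ax": 0,"ay": 0,"az": 0.989,"dx": -3.74,"dy": -0.22,"dz": 0.1,"hand": 1}]}}

```text
clock: 8.15
eef_pos: [556.8, -133.7, 82.0]
tool_rot: [3.141, -0.004, 0.367]
force: [2.0, 2.9, -2.6]
width: -0.1
gripper_force: 1.5
```

```bash
python3 - <<'E'
from h import *
s=tq();p=s['eef_pos']
c=(*pose(-1.2)[:2],81.6,-1.2+np.pi/2)
rows([pose(f) for f in -1.2-.1*np.arange(1,10)],c)
print(pose(-1.2))
E
```

```text
t 8.2 [ 556.8 -133.7   82. ] yaw 0.367 F [ 2.   2.9 -2.6] M [ 0.43 -0.57  0.01] nut Nm: rxF 0.115  +Mz 0.121
dx -0.30 dy 0.14 dz 0.06 az 0.100
dx -0.61 dy 0.24 dz 0.06 az 0.200
dx -0.92 dy 0.31 dz 0.06 az 0.300
dx -1.25 dy 0.36 dz 0.06 az 0.400
dx -1.57 dy 0.36 dz 0.06 az 0.500
dx -1.90 dy 0.34 dz 0.06 az 0.600
dx -2.22 dy 0.28 dz 0.06 az 0.700
dx -2.54 dy 0.20 dz 0.06 az 0.800
dx -2.84 dy 0.08 dz 0.06 az 0.900
(np.float64(555.488961169332), np.float64(-133.99376717589945), 81, 0.3707963267948966)
```

Torque 0.12 Nm is the running drag, so the nut is turning. Continuing the arc to φ≈-2.1.

>>> {"op": "send_rows", "data": {"series": [{"ax": 0,"ay": 0,"az": 0.1,"dx": -0.3,"dy": 0.14,"dz": 0,"hand": 1},{"ax": 0,"ay": 0,"az": 0.2,"dx": -0.61,"dy": 0.24,"dz": 0,"hand": 1},{"ax": 0,"ay": 0,"az": 0.3,"dx": -0.92,"dy": 0.31,"dz": 0,"hand": 1},{"ax": 0,"ay": 0,"az": 0.4,"dx": -1.25,"dy": 0.36,"dz": 0,"hand": 1},{"ax": 0,"ay": 0,"az": 0.5,"dx": -1.57,"dy": 0.36,"dz": 0,"hand": 1},{"ax": 0,"ay": 0,"az": 0.6,"dx": -1.9,"dy": 0.34,"dz": 0,"hand": 1},{"ax": 0,"ay": 0,"az": 0.7,"dx": -2.22,"dy": 0.28,"dz": 0,"hand": 1},{"ax": 0,"ay": 0,"az": 0.8,"dx": -2.54,"dy": 0.2,"dz": 0,"hand": 1},{"ax": 0,"ay": 0,"az": 0.9,"dx": -2.84,"dy": 0.08,"dz": 0,"hand": 1}]}}

```text
clock: 9.05
eef_pos: [531.1, -146.0, 82.3]
tool_rot: [-3.14, -0.005, -0.534]
force: [3.2, -0.1, -2.4]
width: -0.0
gripper_force: 1.5
```

```bash
python3 - <<'E'
from h import *
s=tq();p=s['eef_pos'];y=s['tool_rot'][2]
# retreat: away +unit x off wing, up, then over to the other wing (phi ~1.04) standing off 24
rows([(p[0]+15,p[1]-5,p[2],y),(p[0]+15,p[1]-5,141,y)],(*p,y))
q=(p[0]+15,p[1]-5,141,y); print(pose(1.05,29,25,141)); rows([pose(1.05,29,25,141)],q)
E
```

```text
t 9.1 [ 531.1 -146.    82.3] yaw -0.534 F [ 3.2 -0.1 -2.4] M [-0.12 -0.74  0.04] nut Nm: rxF 0.106  +Mz 0.142
dx 1.55 dy -0.33 dz -0.00 az 0.000
dx 1.55 dy -0.33 dz -5.87 az 0.000
(np.float64(523.7439797490097), np.float64(-74.80545026048034), 141, 2.6207963267948964)
dx -5.79 dy -5.42 dz -0.00 az -3.154
```

>>> {"op": "send_rows", "data": {"series": [{"ax": 0,"ay": 0,"az": 0,"dx": 0.8,"dy": -0.2,"dz": 0,"hand": 1},{"ax": 0,"ay": 0,"az": 0,"dx": 1.55,"dy": -0.3,"dz": 0,"hand": 1},{"ax": 0,"ay": 0,"az": 0,"dx": 1.55,"dy": -0.3,"dz": -3,"hand": 1},{"ax": 0,"ay": 0,"az": 0,"dx": 1.55,"dy": -0.3,"dz": -6,"hand": 1},{"ax": 0,"ay": 0,"az": -0.15,"dx": 1.55,"dy": -0.3,"dz": -7,"hand": 1},{"ax": 0,"ay": 0,"az": -0.3,"dx": 1.55,"dy": -0.3,"dz": -7,"hand": 1},{"ax": 0,"ay": 0,"az": -0.45,"dx": 1.55,"dy": -0.3,"dz": -7,"hand": 1},{"ax": 0,"ay": 0,"az": -0.6,"dx": 1.55,"dy": -0.3,"dz": -7,"hand": 1},{"ax": 0,"ay": 0,"az": -0.75,"dx": 1.55,"dy": -0.3,"dz": -7,"hand": 1},{"ax": 0,"ay": 0,"az": -0.9,"dx": 1.55,"dy": -0.3,"dz": -7,"hand": 1}]}}

```text
clock: 10.05
eef_pos: [544.6, -151.0, 151.7]
tool_rot: [3.141, -0.0, 0.378]
force: [-0.4, 0.3, -0.5]
width: 0.1
gripper_force: 0.0
```

>>> {"op": "send_rows", "data": {"series": [{"ax": 0,"ay": 0,"az": -1.5,"dx": 0,"dy": 0,"dz": 0,"hand": 1},{"ax": 0,"ay": 0,"az": -1.5,"dx": 0,"dy": 0,"dz": 0,"hand": 1},{"ax": 0,"ay": 0,"az": -1.5,"dx": 0,"dy": 0,"dz": 0,"hand": 1},{"ax": 0,"ay": 0,"az": -1.5,"dx": 0,"dy": 0,"dz": 0,"hand": 1},{"ax": 0,"ay": 0,"az": -1.5,"dx": 0,"dy": 0,"dz": 0,"hand": 1},{"ax": 0,"ay": 0,"az": -1.5,"dx": 0,"dy": 0,"dz": 0,"hand": 1},{"ax": 0,"ay": 0,"az": -1.5,"dx": 0,"dy": 0,"dz": 0,"hand": 1},{"ax": 0,"ay": 0,"az": -1.5,"dx": 0,"dy": 0,"dz": 0,"hand": 1},{"ax": 0,"ay": 0,"az": -1.5,"dx": 0,"dy": 0,"dz": 0,"hand": 1},{"ax": 0,"ay": 0,"az": -1.5,"dx": 0,"dy": 0,"dz": 0,"hand": 1}]}}

```text
clock: 11.05
eef_pos: [544.6, -151.3, 151.7]
tool_rot: [3.141, 0.001, 1.878]
force: [-0.3, -0.4, -0.6]
width: 0.5
gripper_force: 0.0
```

```bash
python3 - <<'E'
from h import *
s=tq();p=s['eef_pos'];y=s['tool_rot'][2];print(s['qpos'])
rows([pose(1.05,29,20,141)],(*p,y))
E
```

```text
t 11.1 [ 544.6 -151.3  151.7] yaw 1.878 F [-0.3 -0.4 -0.6] M [-0.01  0.03 -0.04] nut Nm: rxF -0.015  +Mz -0.059
[ 0.45471391  0.62988003 -0.36069349  1.83135861  0.3158358   0.73587367
  0.22834068]
dx 7.55 dy 0.66 dz 1.07 az -0.743
```

>>> {"op": "send_rows", "data": {"series": [{"ax": 0,"ay": 0,"az": -0.743,"dx": 4,"dy": 0.35,"dz": 0,"hand": 1},{"ax": 0,"ay": 0,"az": -0.743,"dx": 7.55,"dy": 0.66,"dz": 0.5,"hand": 1},{"ax": 0,"ay": 0,"az": -0.743,"dx": 7.55,"dy": 0.66,"dz": 1.07,"hand": 1},{"ax": 0,"ay": 0,"az": -0.743,"dx": 7.55,"dy": 0.66,"dz": 1.07,"hand": 1},{"ax": 0,"ay": 0,"az": -0.743,"dx": 7.55,"dy": 0.66,"dz": 1.07,"hand": 1},{"ax": 0,"ay": 0,"az": -0.743,"dx": 7.55,"dy": 0.66,"dz": 1.07,"hand": 1},{"ax": 0,"ay": 0,"az": -0.743,"dx": 7.55,"dy": 0.66,"dz": 1.07,"hand": 1},{"ax": 0,"ay": 0,"az": -0.743,"dx": 7.55,"dy": 0.66,"dz": 1.07,"hand": 1}]}}

```text
clock: 11.85
eef_pos: [528.2, -76.7, 140.8]
tool_rot: [-3.141, 0.001, 2.611]
force: [0.3, 0.2, -0.2]
width: 0.0
gripper_force: 0.0
```

```bash
python3 - <<'E'
from h import *
s=tq();p=s['eef_pos'];y=s['tool_rot'][2]
rows([pose(1.05,29,20,82)],(*p,y))
T=snap('top','t3');S=snap('scene','s3')
b=S['pixels'][95:235,180:350];W=snap('wrist','w3')
o=np.hstack([cv2.resize(b,(400,330)),cv2.resize(W['pixels'],(400,330))])
cv2.imwrite('pics/m3.png',o[:,:,::-1])
E
```

```text
t 11.8 [528.2 -76.7 140.8] yaw 2.611 F [ 0.3  0.2 -0.2] M [ 0.04 -0.02  0.02] nut Nm: rxF -0.010  +Mz 0.012
dx -0.02 dy -0.06 dz 5.88 az -0.010
```

View pics/m3.png

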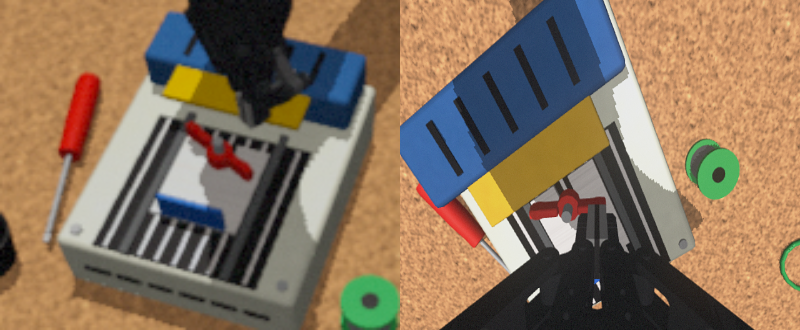

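The wings have turned as planned, and the fingers at (598,240) in the wrist view are beside the second wing tip (600,203), clear of the yellow lip. Descending.

>>> {"op": "send_rows", "data": {"series": [{"ax": 0,"ay": 0,"az": 0,"dx": 0,"dy": 0,"dz": 1.5,"hand": 1},{"ax": 0,"ay": 0,"az": 0,"dx": 0,"dy": 0,"dz": 3,"hand": 1},{"ax": 0,"ay": 0,"az": 0,"dx": 0,"dy": 0,"dz": 4.5,"hand": 1},{"ax": 0,"ay": 0,"az": 0,"dx": 0,"dy": 0,"dz": 5.9,"hand": 1},{"ax": 0,"ay": 0,"az": 0,"dx": 0,"dy": 0,"dz": 5.9,"hand": 1},{"ax": 0,"ay": 0,"az": 0,"dx": 0,"dy": 0,"dz": 5.9,"hand": 1}]}}

```text
clock: 12.6
eef_pos: [528.0, -76.1, 81.6]
tool_rot: [-3.142, -0.0, 2.614]
force: [-0.2, -0.4, 0.1]
width: -0.1
gripper_force: 0.0
```

```bash
python3 - <<'E'
from h import *
s=tq();p=s['eef_pos'];y=s['tool_rot'][2]
rows([pose(f,z=81.5) for f in 1.05-.1*np.arange(0,10)],(*p,y))
E
```

```text
t 12.6 [528.  -76.1  81.6] yaw 2.614 F [-0.2 -0.4  0.1] M [-0.03 -0.01  0.03] nut Nm: rxF 0.009  +Mz 0.043
dx -0.57 dy -0.10 dz 0.01 az -0.007
dx -0.86 dy 0.04 dz 0.01 az 0.093
dx -1.17 dy 0.15 dz 0.01 az 0.193
dx -1.49 dy 0.22 dz 0.01 az 0.293
dx -1.81 dy 0.26 dz 0.01 az 0.393
dx -2.14 dy 0.28 dz 0.01 az 0.493
dx -2.47 dy 0.25 dz 0.01 az 0.593
dx -2.79 dy 0.20 dz 0.01 az 0.693
dx -3.10 dy 0.11 dz 0.01 az 0.793
dx -3.41 dy -0.00 dz 0.01 az 0.893
```

>>> {"op": "send_rows", "data": {"series": [{"ax": 0,"ay": 0,"az": 0,"dx": -0.57,"dy": -0.1,"dz": 0,"hand": 1},{"ax": 0,"ay": 0,"az": 0.093,"dx": -0.86,"dy": 0.04,"dz": 0,"hand": 1},{"ax": 0,"ay": 0,"az": 0.193,"dx": -1.17,"dy": 0.15,"dz": 0,"hand": 1},{"ax": 0,"ay": 0,"az": 0.293,"dx": -1.49,"dy": 0.22,"dz": 0,"hand": 1},{"ax": 0,"ay": 0,"az": 0.393,"dx": -1.81,"dy": 0.26,"dz": 0,"hand": 1},{"ax": 0,"ay": 0,"az": 0.493,"dx": -2.14,"dy": 0.28,"dz": 0,"hand": 1},{"ax": 0,"ay": 0,"az": 0.593,"dx": -2.47,"dy": 0.25,"dz": 0,"hand": 1},{"ax": 0,"ay": 0,"az": 0.693,"dx": -2.79,"dy": 0.2,"dz": 0,"hand": 1},{"ax": 0,"ay": 0,"az": 0.793,"dx": -3.1,"dy": 0.11,"dz": 0,"hand": 1},{"ax": 0,"ay": 0,"az": 0.893,"dx": -3.41,"dy": 0,"dz": 0,"hand": 1}]}}

```text
clock: 13.6
eef_pos: [558.0, -92.1, 82.1]
tool_rot: [3.14, -0.002, 1.718]
force: [0.4, 3.5, -2.1]
width: -0.3
gripper_force: 1.5
```

```bash
python3 - <<'E'
from h import *
s=tq()
rows([pose(f,z=81) for f in .15-.05*np.arange(1,11)],pose(.15,z=81.4))
E
```

```text
t 13.6 [558.  -92.1  82.1] yaw 1.718 F [ 0.4  3.5 -2.1] M [0.71 0.1  0.06] nut Nm: rxF 0.086  +Mz 0.144
dx -0.15 dy 0.07 dz 0.04 az 0.050
dx -0.30 dy 0.14 dz 0.04 az 0.100
dx -0.45 dy 0.19 dz 0.04 az 0.150
dx -0.61 dy 0.24 dz 0.04 az 0.200
dx -0.76 dy 0.28 dz 0.04 az 0.250
dx -0.92 dy 0.31 dz 0.04 az 0.300
dx -1.09 dy 0.34 dz 0.04 az 0.350
dx -1.25 dy 0.36 dz 0.04 az 0.400
dx -1.41 dy 0.36 dz 0.04 az 0.450
dx -1.57 dy 0.36 dz 0.04 az 0.500
```

>>> {"op": "send_rows", "data": {"series": [{"ax": 0,"ay": 0,"az": 0.05,"dx": -0.15,"dy": 0.07,"dz": 0.03,"hand": 1},{"ax": 0,"ay": 0,"az": 0.1,"dx": -0.3,"dy": 0.14,"dz": 0.03,"hand": 1},{"ax": 0,"ay": 0,"az": 0.15,"dx": -0.45,"dy": 0.19,"dz": 0.03,"hand": 1},{"ax": 0,"ay": 0,"az": 0.2,"dx": -0.61,"dy": 0.24,"dz": 0.03,"hand": 1},{"ax": 0,"ay": 0,"az": 0.25,"dx": -0.76,"dy": 0.28,"dz": 0.03,"hand": 1},{"ax": 0,"ay": 0,"az": 0.3,"dx": -0.92,"dy": 0.31,"dz": 0.03,"hand": 1},{"ax": 0,"ay": 0,"az": 0.35,"dx": -1.09,"dy": 0.34,"dz": 0.03,"hand": 1},{"ax": 0,"ay": 0,"az": 0.4,"dx": -1.25,"dy": 0.36,"dz": 0.03,"hand": 1},{"ax": 0,"ay": 0,"az": 0.45,"dx": -1.41,"dy": 0.36,"dz": 0.03,"hand": 1},{"ax": 0,"ay": 0,"az": 0.5,"dx": -1.57,"dy": 0.36,"dz": 0.03,"hand": 1}]}}

```text
clock: 14.6
eef_pos: [565.0, -107.0, 82.0]
tool_rot: [3.139, -0.003, 1.22]
force: [1.5, 2.0, -2.9]
width: -0.1
gripper_force: 1.5
```

```bash
python3 -c "
from h import *
tq();print(pose(-.35))"
```

```text
t 14.6 [ 565. -107.   82.] yaw 1.220 F [ 1.5  2.  -2.9] M [ 0.6  -0.35  0.05] nut Nm: rxF 0.060  +Mz 0.110
(np.float64(563.3852757844057), np.float64(-108.2534457234974), 81, 1.2207963267948965)
```

>>> {"op": "send_rows", "data": {"series": [{"ax": 0,"ay": 0,"az": 0.05,"dx": -0.15,"dy": 0.07,"dz": 0,"hand": 1},{"ax": 0,"ay": 0,"az": 0.1,"dx": -0.3,"dy": 0.14,"dz": 0,"hand": 1},{"ax": 0,"ay": 0,"az": 0.15,"dx": -0.45,"dy": 0.19,"dz": 0,"hand": 1},{"ax": 0,"ay": 0,"az": 0.2,"dx": -0.61,"dy": 0.24,"dz": 0,"hand": 1},{"ax": 0,"ay": 0,"az": 0.2,"dx": -0.61,"dy": 0.24,"dz": 0,"hand": 1}]}}

```text
clock: 15.1
eef_pos: [565.3, -114.2, 82.0]
tool_rot: [3.139, -0.003, 1.021]
force: [2.4, 3.3, -1.9]
width: 0.1
gripper_force: 1.5
```

```bash
python3 -c "
from h import *
tq();print(pose(-.55))"
```

```text
t 15.1 [ 565.3 -114.2   82. ] yaw 1.021 F [ 2.4  3.3 -1.9] M [ 0.48 -0.59 -0.01] nut Nm: rxF 0.117  +Mz 0.107
(np.float64(563.5635195736855), np.float64(-114.77006180809654), 81, 1.0207963267948965)
```

>>> {"op": "send_rows", "data": {"series": [{"ax": 0,"ay": 0,"az": 0.05,"dx": -0.15,"dy": 0.07,"dz": 0,"hand": 1},{"ax": 0,"ay": 0,"az": 0.1,"dx": -0.3,"dy": 0.14,"dz": 0,"hand": 1},{"ax": 0,"ay": 0,"az": 0.15,"dx": -0.45,"dy": 0.19,"dz": 0,"hand": 1},{"ax": 0,"ay": 0,"az": 0.2,"dx": -0.61,"dy": 0.24,"dz": 0,"hand": 1},{"ax": 0,"ay": 0,"az": 0.2,"dx": -0.61,"dy": 0.24,"dz": 0,"hand": 1}]}}

```text
clock: 15.6
eef_pos: [564.0, -121.3, 82.0]
tool_rot: [3.139, -0.002, 0.822]
force: [2.9, 1.5, -0.1]
width: 0.1
gripper_force: 1.5
```

```bash
python3 -c "
from h import *
tq();print(pose(-.75))"
```

```text
t 15.6 [ 564.  -121.3   82. ] yaw 0.822 F [ 2.9  1.5 -0.1] M [ 0.21 -0.74  0.03] nut Nm: rxF 0.075  +Mz 0.106
(np.float64(562.4435585976908), np.float64(-121.19219100756939), 81, 0.8207963267948966)
```

>>> {"op": "send_rows", "data": {"series": [{"ax": 0,"ay": 0,"az": 0.05,"dx": -0.15,"dy": 0.07,"dz": 0,"hand": 1},{"ax": 0,"ay": 0,"az": 0.1,"dx": -0.3,"dy": 0.14,"dz": 0,"hand": 1},{"ax": 0,"ay": 0,"az": 0.15,"dx": -0.45,"dy": 0.19,"dz": 0,"hand": 1},{"ax": 0,"ay": 0,"az": 0.15,"dx": -0.45,"dy": 0.19,"dz": 0,"hand": 1}]}}

```text
clock: 16.0
eef_pos: [562.1, -126.4, 81.9]
tool_rot: [3.139, -0.002, 0.672]
force: [4.2, 0.5, -1.2]
width: -0.0
gripper_force: 1.6
```

```bash
python3 -c "
from h import *
tq();print(pose(-.9))"
```

```text
t 16.0 [ 562.1 -126.4   81.9] yaw 0.672 F [ 4.2  0.5 -1.2] M [ 0.09 -0.86  0.02] nut Nm: rxF 0.072  +Mz 0.093
(np.float64(560.7765927242615), np.float64(-125.79233085513705), 81, 0.6707963267948965)
```

>>> {"op": "send_rows", "data": {"series": [{"ax": 0,"ay": 0,"az": 0.05,"dx": -0.15,"dy": 0.07,"dz": 0,"hand": 1},{"ax": 0,"ay": 0,"az": 0.1,"dx": -0.3,"dy": 0.14,"dz": 0,"hand": 1},{"ax": 0,"ay": 0,"az": 0.15,"dx": -0.45,"dy": 0.19,"dz": 0,"hand": 1},{"ax": 0,"ay": 0,"az": 0.15,"dx": -0.45,"dy": 0.19,"dz": 0,"hand": 1}]}}

```text
clock: 16.4
eef_pos: [560.6, -130.1, 82.0]
tool_rot: [3.139, -0.004, 0.523]
force: [4.3, 1.3, -1.8]
width: -0.2
gripper_force: 2.6
```

```bash
python3 -c "
from h import *
tq();print(pose(-1.05))"
```

```text
t 16.4 [ 560.6 -130.1   82. ] yaw 0.523 F [ 4.3  1.3 -1.8] M [ 0.28 -1.15  0.09] nut Nm: rxF 0.115  +Mz 0.203
(np.float64(558.4409087727703), np.float64(-130.09170782385058), 81, 0.5207963267948965)
```

>>> {"op": "send_rows", "data": {"series": [{"ax": 0,"ay": 0,"az": 0.05,"dx": -0.15,"dy": 0.07,"dz": 0,"hand": 1},{"ax": 0,"ay": 0,"az": 0.1,"dx": -0.3,"dy": 0.14,"dz": 0,"hand": 1},{"ax": 0,"ay": 0,"az": 0.15,"dx": -0.45,"dy": 0.19,"dz": 0,"hand": 1},{"ax": 0,"ay": 0,"az": 0.15,"dx": -0.45,"dy": 0.19,"dz": 0,"hand": 1}]}}

```text
clock: 16.8
eef_pos: [559.7, -132.9, 82.3]
tool_rot: [3.139, -0.008, 0.374]
force: [7.8, 3.0, -3.7]
width: -0.5
gripper_force: 4.6
```

```bash
python3 -c "
from h import *
tq();print(pose(-1.2))"
```

```text
t 16.8 [ 559.7 -132.9   82.3] yaw 0.374 F [ 7.8  3.  -3.7] M [ 0.71 -1.96  0.09] nut Nm: rxF 0.246  +Mz 0.339
(np.float64(555.488961169332), np.float64(-133.99376717589945), 81, 0.3707963267948966)
```

The torque is rising, so the stop has been met. I'll average readings while holding.

```bash
cat > avg.py <<'E'
from h import *
v=[]
for i in range(8):
    get_image('wrist');s=read_state();p=np.array(s['eef_pos']);d=(p[:2]-N)/1e3;F=s['force']
    a=d[0]*F[1]-d[1]*F[0];v.append([a,a+s['torque'][2],s['torque'][2],*F,s['gripper_force'],*p])
v=np.array(v);print('rxF,+Mz,Mz,F,grip,p',np.round(v.mean(0),3),'sd',np.round(v[:,:3].std(0),3),s['clock'])
E
python3 avg.py
```

```text
rxF,+Mz,Mz,F,grip,p [ 2.65000e-01  3.34000e-01  6.90000e-02  8.42400e+00  3.23700e+00
 -3.11600e+00  4.53000e+00  5.59806e+02 -1.32771e+02  8.22700e+01] sd [0.019 0.02  0.019] 17.2
```

Holding at 0.33 Nm. A small further push will bring it to about 0.41, the middle of the snug range.

>>> {"op": "send_rows", "data": {"series": [{"ax": 0,"ay": 0,"az": 0.03,"dx": -0.09,"dy": 0.04,"dz": 0,"hand": 1},{"ax": 0,"ay": 0,"az": 0.06,"dx": -0.18,"dy": 0.08,"dz": 0,"hand": 1},{"ax": 0,"ay": 0,"az": 0.09,"dx": -0.27,"dy": 0.12,"dz": 0,"hand": 1},{"ax": 0,"ay": 0,"az": 0.09,"dx": -0.27,"dy": 0.12,"dz": 0,"hand": 1}]}}

```text
clock: 17.6
eef_pos: [559.1, -134.5, 82.5]
tool_rot: [3.139, -0.01, 0.285]
force: [11.7, 4.0, -4.2]
width: -0.1
gripper_force: 5.8
```

```bash
python3 avg.py; python3 - <<'E'
from h import *
s=read_state();y=s['tool_rot'][2];p=s['eef_pos'];print(y)
rows([(p[0]+12,p[1]+6,p[2],y)],(*p,y))
E
```

```text
rxF,+Mz,Mz,F,grip,p [ 3.55000e-01  4.12000e-01  5.70000e-02  1.11990e+01  3.84100e+00
 -4.67100e+00  5.77800e+00  5.59136e+02 -1.34436e+02  8.24420e+01] sd [0.016 0.024 0.018] 18.0
0.28583805710618937
dx 1.32 dy -0.24 dz -0.00 az 0.000
```

Snug at about 0.41 Nm. Backing straight off the wing, then up and clear.

>>> {"op": "send_rows", "data": {"series": [{"ax": 0,"ay": 0,"az": 0,"dx": 0.4,"dy": 0,"dz": 0,"hand": 1},{"ax": 0,"ay": 0,"az": 0,"dx": 0.9,"dy": 0,"dz": 0,"hand": 1},{"ax": 0,"ay": 0,"az": 0,"dx": 1.4,"dy": 0,"dz": 0,"hand": 1},{"ax": 0,"ay": 0,"az": 0,"dx": 1.4,"dy": 0,"dz": 0,"hand": 1},{"ax": 0,"ay": 0,"az": 0,"dx": 1.4,"dy": 0,"dz": -3,"hand": 1},{"ax": 0,"ay": 0,"az": 0,"dx": 1.4,"dy": 0,"dz": -7,"hand": 1},{"ax": 0,"ay": 0,"az": 0,"dx": 1.4,"dy": 0,"dz": -11,"hand": 1},{"ax": 0,"ay": 0,"az": 0,"dx": 1.4,"dy": 0,"dz": -14,"hand": 1},{"ax": 0,"ay": 0,"az": 0,"dx": 1.4,"dy": 0,"dz": -14,"hand": 1}]}}

```text
clock: 18.9
eef_pos: [568.3, -134.4, 225.7]
tool_rot: [3.137, -0.006, 0.28]
force: [0.0, -0.1, 0.1]
width: 0.2
gripper_force: 0.0
```

>>> {"op": "send_rows", "data": {"series": [{"ax": 0,"ay": 0,"az": 0,"dx": -4,"dy": 4,"dz": 0,"hand": 1},{"ax": 0,"ay": 0,"az": 0,"dx": -8,"dy": 8,"dz": 0,"hand": 1},{"ax": 0,"ay": 0,"az": 0,"dx": -12,"dy": 12,"dz": 0,"hand": 1},{"ax": 0,"ay": 0,"az": 0,"dx": -15,"dy": 16,"dz": 0,"hand": 1},{"ax": 0,"ay": 0,"az": 0,"dx": -18,"dy": 20,"dz": 0,"hand": 1},{"ax": 0,"ay": 0,"az": 0,"dx": -18,"dy": 24,"dz": 0,"hand": 1},{"ax": 0,"ay": 0,"az": 0,"dx": -18,"dy": 28,"dz": 0,"hand": 1},{"ax": 0,"ay": 0,"az": 0,"dx": -18,"dy": 28,"dz": 0,"hand": 1},{"ax": 0,"ay": 0,"az": 0,"dx": -18,"dy": 28,"dz": 0,"hand": 1},{"ax": 0,"ay": 0,"az": 0,"dx": -18,"dy": 28,"dz": 0,"hand": 1}]}}

```text
clock: 19.9
eef_pos: [470.6, -449.7, 220.3]
tool_rot: [-3.139, 0.001, 0.282]
force: [-0.7, -0.2, 0.9]
width: -0.1
gripper_force: 0.0
```

```bash
python3 - <<'E'
from h import *
s=tq();print(s['qd'])
T=snap('top','t4');S=snap('scene','s4')
a=cv2.resize(T['pixels'][165:325,320:460],(350,400),interpolation=cv2.INTER_CUBIC)
b=cv2.resize(S['pixels'][95:235,180:350],(430,400),interpolation=cv2.INTER_CUBIC)
cv2.imwrite('pics/m4.png',np.hstack([a,b])[:,:,::-1])
p=T['pixels'].astype(int);m=(p[...,2]>80)&(p[...,0]<60)&(p[...,1]<110);ys,xs=np.where(m[170:240,360:420]);
print('tab',ray(T,xs.mean()+360,ys.mean()+170,100),len(xs),'expected x',531+67.5)
E
```

```text
t 19.9 [ 470.6 -449.7  220.3] yaw 0.282 F [-0.7 -0.2  0.9] M [ 0.01 -0.03  0.  ] nut Nm: rxF -0.223  +Mz -0.219
[-0.01615796 -0.01492315 -0.00511322  0.0005933  -0.00047497 -0.00311538
 -0.00041271]
tab [ 600.84479533 -109.57885815  100.        ] 31 expected x 598.5
```

View pics/m4.png

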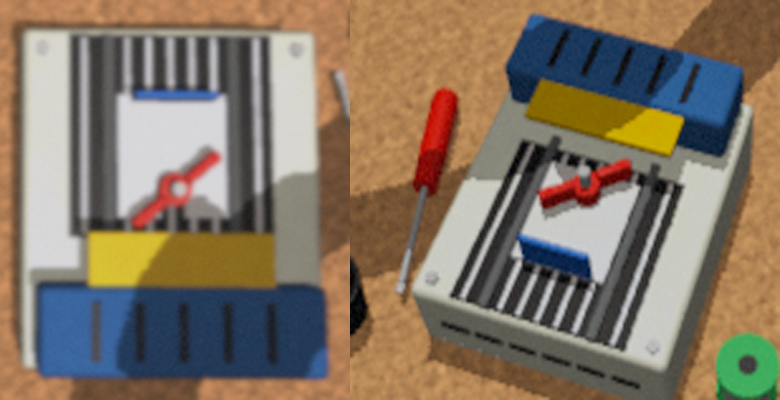

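The left panel shows the plate under the nut with the tab at (177,95), and the wings lie about -0.9 rad from the unit's x axis. The right panel shows the driver, cup and reel untouched and the robot clear.

```bash
python3 -c "
from cell import finish_job
print(finish_job())"
```

```text
the job is handed in; nothing more can be done
None
```

The plate is home against its end stop (it stopped firmly at about 13 N), the wing nut is snug at about 0.41 Nm, the arm is clear of everything, and the job is handed in at about 20 s of the 72 s.

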